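# Press a push-on axle cap home over a guide roller

### The arm

A 6-joint arm with a two-finger parallel gripper is mounted at the origin on the work surface; the furniture and walls round the work are solid. World frame = base frame: x ahead of the robot, y to its left, z up, the work surface at z = 0. Lengths are in m, angles in rad, forces in N, time in s.
With the tool pointing down it reaches from about 0.35 to 0.975 m from the base axis. Payload 4.9 kg.
Tool frame: the origin (TCP) lies on the centre line of the jaws, within the pads' length; the fingertips stand 14 mm ahead of it and the grasp point (between the pads) lies 5 mm behind it; x points along the fingers, z is the direction in which the jaws open and shut, and the axes are right-handed (so a half turn about x gives the same grasp; the last joint's range is limited). The gripper opens to 85 mm and grips with 20 to 120 N. Pads are 22 mm wide; open, the fingers measure 114 mm over their backs; the gripper's body (76 mm by 85 mm) begins 54 mm behind the grasp point. The pads swing forward as they close: fully open they stand 13 mm farther back than shut.
Start: joints at [1.226, 0.053, 1.613, -0, 1.476, -0.119], TCP at [0.14, 0.609, 0.245] pointing down, gripper open.
Joint ranges: [-3.01, 3.01], [-1.01, 2.22], [0.06, 2.58], [-1.02, 4.17], [0.09, 2.62], [-3.14, 3.14]. Speed limits (rad/s): [2.57, 2.57, 3.14, 3.14, 3.14, 3.14].

### API

Orientations are given as a rotation vector (axis times angle).
In Python, from station import ctrl gives the robot as it stands.
- The arm moves only by the tool move_arm, never from a script. Its argument "increments" is a list that holds one entry, the list of rows, each a list of 4 numbers: the shift along the tool's x, y, z in units of 25 cm (1.0 is 25 cm), then the turn about the tool's x in units of 90 degrees (1.0 is 90 degrees). A call has 1 to 20 rows; each row shifts and turns the commanded pose from where the row before left it, along the tool's axes as they then stand; what a row does not reach is not made up. A row lasts 1/12 s, in which the tool goes at most 41.7 mm and 7.16 degrees, less where a joint would pass 70% of its speed; a pose out of reach is approached as far as the arm can. A call with a number of a shift or a turn outside -1 to 1 is refused whole. A call with a gripper value outside its range is refused whole. "gripper" is the closure, from 0 (fully open) to 1 (shut), set as the call begins (left out, the last holds). The fingers move at their own pace and stop on an object; "squeeze" is the grip in N (left out, the last holds). Time passes only in rows, so rows that do not move let the fingers close. It gives the time, the measured TCP pose, the force and the opening at its end, in the units of the state.
- ctrl.get_obs(): the state, without advancing time (a new reading comes with each control period).
- ctrl.get_image(name): name is "side" or "top" or "wrist"; returns a dict with "pixels" (400x640x3 uint8, red, green, blue), "depth" (400x640 float32, m along the optical axis (not along the pixel's ray), 0 where there is no reading), "K" (3x3 intrinsics, pixels), "extrinsics" (4x4, takes a point from camera to world coordinates); the wrist camera has in their place "tool_from_camera" (4x4, takes a point from camera to tool coordinates, whose origin is the TCP and whose axes are the tool frame's). Camera axes: x right, y up, looking along -z (the intrinsics and any distortion apply to the point x, -y, -z); pixel columns grow to the right and rows downward; lengths in m; the calibration is good to about 2 mm. A picture is of the moment at which its call begins: read the wrist's pose just before it.
- ctrl.finish_job(): hands the job in, once; it reports no verdict.
Trained networks look in the newest picture that a camera, given by its name, has taken for a name from the list of things; names that differ only in an ending like _2 or _b are one class to them, and where a whole thing is asked for, a point or a joint stands for the part that bears it (a point fixed in the world has none). Each returns a list of dicts, best first, with "score" (0 to 1); they miss things now and then, are a little off and sometimes report something else, mostly with a low value. They report only what shows in the picture. A call takes as long as a camera call. They do not tell look-alikes from the thing itself.
- ctrl.trace(camera, target): "region" (400x640 bool, what is visible of it) and "pixel" ([row, column] in pixels, amid what is visible of it).
The state is a dict: "t": time; "q": joint angles; "dq": joint speeds; "effort": joint torques, N m; "tool_pos": TCP position; "tool_rot": TCP orientation; "contact_force": force on the tool from outside, world axes, zero at the start; "wrist_torque": the same for the moment, N m; "opening": finger opening in m.
Only numpy, scipy, OpenCV 4.12 (cv2) and the standard library are available. Lean on these libraries where they do the work, as an engineer would, in place of code of your own. Each camera call takes 0.05 s, during which the arm holds its last target. There are 200 camera calls.

### The job

One of the two conveyor guide rollers still has a bare axle. Set the loose push-on cap on that axle, mouth down, and press it straight down until it has bitten tight, firmly against the roller's hub, without crushing it. Leave it there and leave everything else on the bench where it is.

Things in the scene. Friction and masses are not known exactly. Their poses are not given: they have to be found in the camera images.
- cap_mid (a point): the loose push-on cap (toothed push nut with closed top): a bright steel thimble 24 mm in diameter and 42 mm tall, flat closed top, star-shaped rim 38 mm wide and 3 mm high at its foot with a thin dark collar (44 mm wide) round it, about 100 g; it starts standing on the bench, mouth down. This point is on its axis, half-way up, 21 mm above its foot; z points out of its closed top
- cap_foot (a point): the centre of the cap's mouth, on its axis at the underside of the star-shaped rim; z as for cap_mid. Pressed home and let go, the cap stays there by its teeth
- axle: the fixture that wants its cap: aluminium base plate 100x84x18 mm fixed to the bench, on it a black roller 64 mm wide (its top 42 mm above the plate's underside) with a flat round grey hub (48 mm wide) standing out of its top, and the bare plain steel axle standing out of the hub. Origin under the base plate's centre, z up along the axle
- axle_roller: the roller on the bare axle, with its grey hub; fixed. Origin on the axle at the roller's underside, 24 mm above the bench. The hub face, where the cap's rim must end, lies 22.5 to 36.5 mm above this origin: it differs from roller to roller (shims beneath) and is NOT measured, so feel for it. A stiff spring washer (25 N/mm) backs the hub. More than 35 N on the hub crushes it
- axle_tip (a point): the tip of the bare axle, 83 mm above the bench. The axle is 10 mm thick, slightly tapered over its top 10 mm and pointed (4.4 mm) at the tip. The cap slips freely over it until its foot is about 16 mm below the tip; from there the teeth drag and it must be pushed down the last 7 to 21 mm against 4 to 13 N; at the hub the resistance rises steeply. A push of 20 to 25 N in all, drag included, seats it tight
- sample: a like fixture with roller whose axle already carries its cap, pressed home (shows the finished state); the two fixtures may stand either way round; origin under the base plate's centre
- driver_a: bystander: blue box-shaped LED driver 54x56x19 mm
- tape_roll_0: bystander: black tape roll, 62 mm wide, 18 mm tall
- screwdriver_hand: bystander: yellow-handled screwdriver, 177 mm long
- bit_block: bystander: green block of spare bits 54x84x31 mm
- marker_black: bystander: marker pen, 124 mm long
- glue_bottle: bystander: white glue bottle, 31 mm wide, 112 mm tall
- nut_0: bystander: flat black hexagonal ring nut, 28 mm wide, 8 mm tall (not the cap)
- cap_collar (a joint): the thin dark collar round the cap's rim, lightly sprung (0.3 N): 0 when pushed up flush with the rim's underside by the surface beneath, 0.005 m when hanging free 5 mm below it. It touches down before the rim does; on a seated cap it reads 0
- cap: the loose cap as a body; origin at its foot as cap_foot. Its bore is 12 mm wide and 38 mm deep; four sprung teeth stand in the bore 12 mm above its foot
There are look-alikes about, which are no part of the job. What is shaped like the axle but pink or yellow is not meant.

How it is judged:
On the way, in this order (a step that is already met when the one before it is completed fails the run):
1. the cap is started upright on the bare axle (its mouth at least 6 mm below the axle's tip, axes within 3 mm) (z of cap_foot in the frame of axle_tip below -0.006 m and horizontal distance between cap_foot and axle_tip below 0.003 m and angle between the z axis of cap_foot and the z axis of axle_tip, either way round below 0.17 rad), for 0.1 s.
2. the cap's rim is pressed firmly on the roller's hub (at least 5 N) (contact force between cap and axle_roller above 5 N and value of joint cap_collar below 0.0018 m and horizontal distance between cap_foot and axle_tip below 0.003 m), for 0.02 s.
At the end, for the whole second after the job is handed in: the cap stands at rest on the bare axle, centred within 2.5 mm and upright within 0.08 rad, at least 20 mm down from the tip, with its rim home on the roller's hub (collar pushed up to within 1.8 mm of flush), after having been pressed on the hub with at least 5 N (value of joint cap_collar below 0.0018 m and z of cap_foot in the frame of axle_tip below -0.02 m and horizontal distance between cap_foot and axle_tip below 0.0025 m and angle between cap_foot's own z axis and vertical below 0.08 rad and linear speed of cap below 0.02 m/s); the robot touches nothing.
It fails at once if the cap is pressed against the hub with more than 35 N (contact force between cap and axle_roller above 35 N).
It fails at once if a bystander is moved by more than 20 mm (distance of any of driver_a, tape_roll_0, screwdriver_hand, bit_block, marker_black, glue_bottle, nut_0 from where it was at the start of the episode above 0.02 m).
It also fails if it takes over 42 s, if anything falls off the work surface, if the arm or the gripper's body presses on something with over 40 N, if the wrist force passes 120 N, or if a joint passes its speed limit or range.

## Working session

There is one attempt and no reset: what is moved stays moved. The work goes in short steps, Python scripts to look and compute and a tool call to move; the robot and the scene stay as the last step left them, time stands still between calls to the robot, and variables do not carry over. Pictures are saved under pics/ and viewed, about 8 in all and at most 12, crops included, and the job is handed in when it is done.

Besides the shell and the picture viewer there is one more tool, called after "Request:" by a JSON object that holds its "fn" and its "kwargs", one argument or row to a line. move_arm: Moves the arm, as the interface text tells. Shifts and turns lie within -1 to 1; 1 stands for 25 cm of shift or 90 degrees of turn. Its arguments: {"type":"object","properties":{"increments":{"type":"array","items":{"type":"array","items":{"type":"array","items":{"type":"number","minimum":-1,"maximum":1}}}},"gripper":{"type":"number"},"squeeze":{"type":"number"}},"required":["increments"]}

```bash
mkdir -p pics; cat > h.py <<'E'
import numpy as np, cv2
from scipy.spatial.transform import Rotation as R
from station import ctrl
def shot(name,save=None):
    o=ctrl.get_obs(); im=ctrl.get_image(name)
    if 'extrinsics' in im: T=np.array(im['extrinsics'])
    else:
        W=np.eye(4); W[:3,:3]=R.from_rotvec(o['tool_rot']).as_matrix(); W[:3,3]=o['tool_pos']; T=W@np.array(im['tool_from_camera'])
    im['T']=T
    if save: cv2.imwrite('pics/'+save,cv2.cvtColor(im['pixels'],cv2.COLOR_RGB2BGR))
    return im
def cloud(im):
    K=np.array(im['K']); d=im['depth']; v,u=np.mgrid[:d.shape[0],:d.shape[1]]
    P=np.stack([(u-K[0,2])/K[0,0]*d,-(v-K[1,2])/K[1,1]*d,-d],-1)
    return P@im['T'][:3,:3].T+im['T'][:3,3]
def pix(im,p):
    c=np.linalg.inv(im['T'])@np.append(p,1); K=np.array(im['K'])
    return K[0,0]*c[0]/-c[2]+K[0,2], K[1,2]-K[1,1]*c[1]/-c[2]
E
python3 - <<'E'
from h import *
o=ctrl.get_obs(); print({k:np.round(v,3) for k,v in o.items()}); print(R.from_rotvec(o['tool_rot']).as_matrix().round(3))
for n in ['top','side']:
    im=shot(n,n+'0.png'); C=cloud(im); print(n,im['T'].round(3).tolist(),np.array(im['K']).round(1).tolist(), 'dist' in im, list(im))
    for t in ['cap_mid','axle','axle_tip','sample','nut_0','glue_bottle','bit_block','tape_roll_0','driver_a']:
        try:
            for r in ctrl.trace(n,t)[:4]:
                m=r['region']&(im['depth']>0); q=C[m]
                print(n,t,round(r['score'],2),np.round(r['pixel']),m.sum(),np.median(q,0).round(3) if len(q) else '',q.min(0).round(3),q.max(0).round(3))
        except Exception as e: print(t,e)
a=cv2.imread('pics/top0.png');b=cv2.imread('pics/side0.png')
E
```

```text
{'t': np.float64(0.0), 'q': array([ 1.226,  0.053,  1.614, -0.   ,  1.476, -0.119]), 'dq': array([ 0.   ,  0.001,  0.001,  0.002, -0.002, -0.   ]), 'effort': array([-0.0000e+00, -3.9368e+01, -3.7018e+01, -0.0000e+00,  7.0000e-03,
        0.0000e+00]), 'tool_pos': array([0.14 , 0.609, 0.244]), 'tool_rot': array([-1.042,  1.309,  1.041]), 'contact_force': array([-0.317,  0.234,  0.212]), 'wrist_torque': array([ 0.021, -0.026, -0.054]), 'opening': np.float64(0.086)}
[[-0.001 -0.975  0.224]
 [-0.002  0.224  0.975]
 [-1.     0.    -0.002]]
top [[0.013, 0.984, -0.176, 0.243], [-1.0, 0.014, 0.005, 0.151], [0.007, 0.176, 0.984, 1.667], [0.0, 0.0, 0.0, 1.0]] [[489.7, 0.0, 314.8], [0.0, 489.7, 202.6], [0.0, 0.0, 1.0]] False ['pixels', 'depth', 'K', 'extrinsics', 'T']
top cap_mid 0.52 [230. 260.] 138 [0.443 0.319 0.006] [ 0.425  0.301 -0.007] [0.467 0.343 0.051]
top axle 0.87 [240. 426.] 724 [ 0.416 -0.239  0.022] [ 0.365 -0.291 -0.006] [ 0.47  -0.197  0.086]
top axle 0.86 [170. 388.] 672 [ 0.649 -0.103  0.023] [ 0.603 -0.151  0.006] [ 0.708 -0.061  0.092]
top axle 0.78 [237. 332.] 741 [0.415 0
[... 2600 characters left out ...]
14 0.01 ]
side nut_0 0.24 [236. 246.] 297 [0.725 0.214 0.015] [0.699 0.153 0.003] [0.753 0.239 0.033]
side glue_bottle 0.76 [208. 243.] 272 [0.736 0.081 0.041] [ 0.722 -0.144 -0.002] [0.771 0.094 0.089]
side bit_block 0.74 [235. 246.] 332 [0.727 0.21  0.015] [0.699 0.144 0.001] [0.755 0.239 0.033]
side tape_roll_0 0.7 [193. 336.] 166 [ 0.452 -0.089  0.015] [ 0.423 -0.131  0.002] [ 0.483 -0.071  0.021]
side tape_roll_0 0.46 [204. 300.] 668 [0.57  0.053 0.019] [ 0.521 -0.172 -0.001] [0.621 0.079 0.083]
side tape_roll_0 0.34 [231. 318.] 29 [0.528 0.207 0.007] [0.519 0.187 0.002] [0.538 0.214 0.01 ]
side driver_a 0.68 [230. 277.] 266 [0.633 0.209 0.017] [ 0.606  0.127 -0.001] [0.664 0.228 0.021]
```

```bash
python3 - <<'E'
from h import *
a=cv2.imread('pics/top0.png');b=cv2.imread('pics/side0.png')
A=cv2.resize(a[130:300,200:460],None,fx=2.3,fy=2.3,interpolation=2)
B=cv2.resize(b[150:320,220:480],None,fx=2.3*260/260,fy=2.3,interpolation=2)
B=b[145:300,220:440]; B=cv2.resize(B,None,fx=2.7,fy=2.7,interpolation=2)
cv2.imwrite('pics/a.png',A);cv2.imwrite('pics/b.png',B)
E
```

```text
(no output)
```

View pics/a.png

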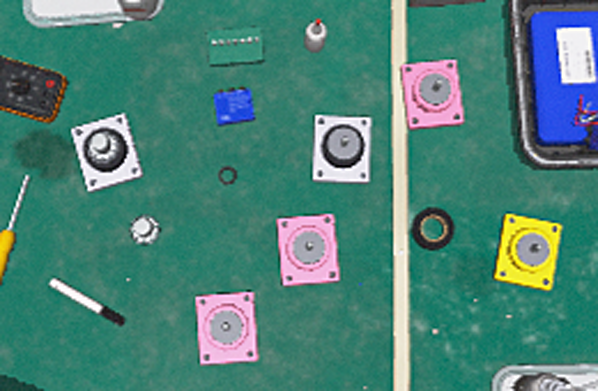

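View pics/b.png

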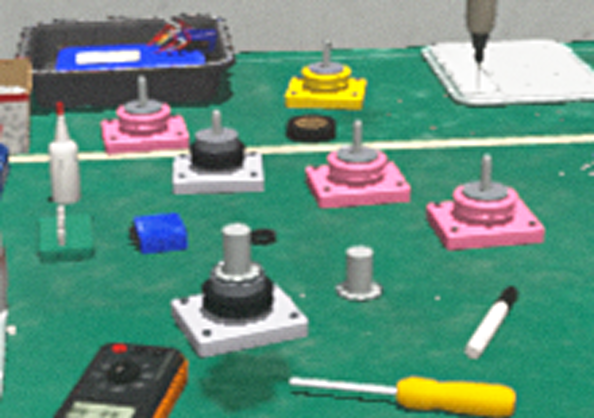

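Candidates: the loose cap is at top pixel (230,260), world (0.445, 0.32). The fixture with aluminium plate, black roller and bare axle is at (192,347), world (0.565, 0.035). Look-alikes are pink at (170,388), (237,332) and (274,298), yellow at (240,426). The sample at (196,245) already has its cap. I'm moving over the cap for a close look.

Request:
{"fn": "move_arm", "kwargs": {
  "increments": [
    [[0,-0.11,-0.065,0],[0,-0.11,-0.065,0],[0,-0.11,-0.065,0],[0,-0.11,-0.065,0],[0,-0.11,-0.065,0],[0,-0.11,-0.065,0],[0,-0.11,-0.065,0],[0,-0.11,-0.065,0],[0,-0.11,-0.065,0],[0,-0.11,-0.065,0],[0,-0.11,-0.065,0],[0,-0.11,-0.065,0],[0,-0.11,-0.065,0],[0,0,0,0]]
  ],
  "gripper": 0
}}

```text
t: 2.17
tool_pos: [0.4443, 0.3199, 0.2455]
tool_rot: [-1.039, 1.309, 1.035]
contact_force: [0.0, 0.2, 0.3]
opening: 0.0854
```

```bash
python3 - <<'E'
from h import *
o=ctrl.get_obs();print(o['t'],o['tool_pos'],R.from_rotvec(o['tool_rot']).as_matrix().round(3).tolist())
im=shot('wrist','w1.png'); C=cloud(im); print(np.array(im['tool_from_camera']).round(3).tolist())
for t in ['cap_mid','axle','sample','marker_black','nut_0']:
    for r in ctrl.trace('wrist',t)[:2]:
        m=r['region']&(im['depth']>0); q=C[m]; print(t,round(r['score'],2),np.round(r['pixel']),m.sum(),np.median(q,0).round(3),q.min(0).round(3),q.max(0).round(3))
        if t=='cap_mid':
            z=q[:,2]; top=q[z>np.percentile(z,97)-.004]; print('top',len(top),top.mean(0),(top.min(0)+top.max(0))/2)
E
```

```text
2.1667 [0.44425044 0.31990128 0.24549503] [[0.002, -0.973, 0.229], [-0.001, 0.229, 0.973], [-1.0, -0.002, -0.001]]
[[-0.001, 0.29, -0.957, -0.13], [0.0, 0.957, 0.29, 0.073], [1.0, -0.0, -0.001, 0.001], [0.0, 0.0, 0.0, 1.0]]
cap_mid 0.97 [170. 322.] 935 [0.444 0.322 0.005] [0.426 0.299 0.001] [0.471 0.343 0.045]
top 325 [0.44800809 0.32127082 0.04315117] [0.44828788 0.32117603 0.04292406]
cap_mid 0.18 [ 62. 364.] 1489 [0.339 0.396 0.014] [0.305 0.345 0.   ] [0.375 0.456 0.019]
top 1117 [0.33972594 0.39888863 0.01469913] [0.340794   0.40091502 0.01575283]
axle 0.87 [285. 136.] 2397 [0.543 0.045 0.019] [ 0.418 -0.012  0.001] [0.571 0.272 0.295]
axle 0.75 [196. 128.] 5844 [0.416 0.094 0.02 ] [0.368 0.022 0.002] [0.475 0.126 0.085]
sample 0.72 [241. 384.] 4378 [0.545 0.375 0.03 ] [0.503 0.328 0.005] [0.619 0.427 0.098]
marker_black 0.62 [ 63. 368.] 1503 [0.341 0.399 0.014] [0.308 0.345 0.   ] [0.375 0.459 0.019]
nut_0 0.72 [246. 252.] 212 [0.53  0.202 0.009] [0.518 0.187 0.001] [0.544 0.214 0.012]
```

View pics/w1.png

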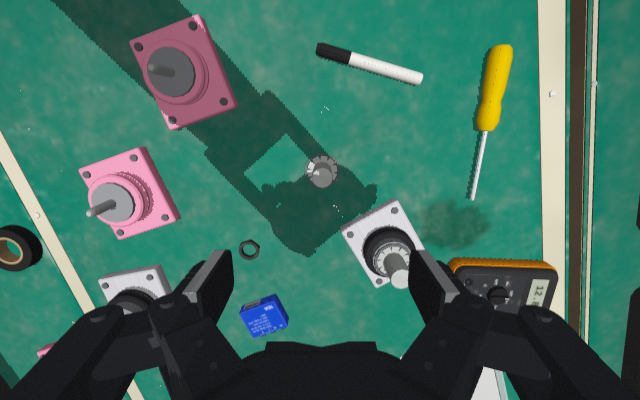

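Close view: the cap at pixel (170,322) is a steel thimble with a star rim, upright, and its top measures 43 mm high, which agrees with the 42 mm given. The sample is at (250,390), and the jaw path is clear. Descending to grasp.

Request:
{"fn": "move_arm", "kwargs": {
  "increments": [
    [[0.12,-0.007,0.004,0],[0.12,-0.007,0.004,0],[0.12,0,0,0],[0.12,0,0,0],[0.12,0,0,0],[0.12,0,0,0],[0.08,0,0,0],[0.05,0,0,0],[0.036,0,0,0],[0,0,0,0]]
  ]
}}

```text
t: 3.3
tool_pos: [0.4436, 0.3243, 0.0223]
tool_rot: [-1.042, 1.31, 1.043]
contact_force: [0.6, 0.8, -0.4]
opening: 0.0852
```

Request:
{"fn": "move_arm", "kwargs": {
  "increments": [
    [[0,0,0,0],[0,0,0,0],[0,0,0,0],[0,0,0,0],[0,0,0,0],[0,0,0,0],[0,0,0,0],[0,0,0,0]]
  ],
  "gripper": 1,
  "squeeze": 70
}}

```text
t: 3.97
tool_pos: [0.4458, 0.3247, 0.0251]
tool_rot: [-1.041, 1.306, 1.041]
contact_force: [-0.7, -0.2, 6.5]
opening: 0.0224
```

```bash
python3 - <<'E'
from h import *
o=ctrl.get_obs();print(o['t'],o['tool_pos'],o['contact_force'],o['opening'],R.from_rotvec(o['tool_rot']).as_matrix().round(3).tolist())
im=shot('wrist','w2.png')
o=ctrl.get_obs();print(o['t'],o['tool_pos'],o['contact_force'],o['opening'],R.from_rotvec(o['tool_rot']).as_matrix().round(3).tolist())
b=cv2.imread('pics/w2.png'); s=shot('side','s2.png'); c=cv2.imread('pics/s2.png')
u,v=map(int,pix(s,[.447,.323,.03])); c=cv2.resize(c[v-50:v+50,u-50:u+50],(400,400))
cv2.imwrite('pics/c2.png',np.hstack([b[:,120:520],c]))
for r in ctrl.trace('side','cap_mid')[:2]:
    print(r['score'],r['pixel'],r['region'].sum())
E
```

```text
3.9667 [0.44580346 0.32471256 0.02508525] [-0.73255413 -0.17490917  6.50149137] 0.02241961665314164 [[0.002, -0.975, 0.224], [0.001, 0.224, 0.975], [-1.0, -0.002, 0.001]]
4.0167 [0.44580509 0.32471243 0.02509024] [-0.70480471 -1.82658347  5.5519949 ] 0.022207865101556114 [[0.002, -0.975, 0.224], [0.001, 0.224, 0.975], [-1.0, -0.002, 0.001]]
0.68 [233.5, 243.3] 343
```

View pics/c2.png

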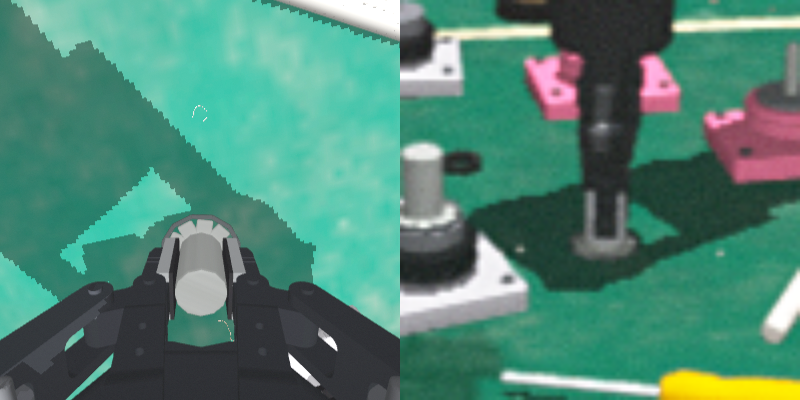

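The picture shows the cap at pixel (265,200), upright between the pads with its star rim below the tips, so the grasp is good. Next I lift it and go to a stand-off 5 cm beside the bare axle.

Request:
{"fn": "move_arm", "kwargs": {
  "increments": [
    [[-0.05,0,0,0],[-0.1,0,0,0],[-0.1,0,0,0],[-0.1,0,0,0],[-0.1,0,0,0],[0,-0.078,-0.087,0],[0,-0.078,-0.087,0],[0,-0.078,-0.087,0],[0,-0.078,-0.087,0],[0,-0.078,-0.087,0],[0,-0.078,-0.087,0],[0,-0.078,-0.087,0],[0,-0.078,-0.087,0],[0,-0.078,-0.087,0],[0,-0.078,-0.087,0],[0,-0.078,-0.087,0],[0,-0.078,-0.087,0],[0,0,0,0],[0,0,0,0]]
  ]
}}

```text
t: 5.7
tool_pos: [0.6147, 0.0164, 0.1363]
tool_rot: [-1.039, 1.309, 1.04]
contact_force: [0.3, 0.6, -0.8]
opening: 0.0226
```

```bash
cat > m.py <<'E'
import sys
from h import *
tag=sys.argv[1]
o=ctrl.get_obs();M=R.from_rotvec(o['tool_rot']).as_matrix();p=o['tool_pos']
print(o['t'],p.round(4),o['contact_force'].round(1),o['opening'].round(4),M.round(3).tolist())
im=shot('wrist',tag+'.png'); C=(cloud(im)-p)@M   # tool frame
for t in ['cap_mid','axle_tip','axle_roller']:
    for r in ctrl.trace('wrist',t)[:3]:
        m=r['region']&(im['depth']>0); q=C[m]; print(t,round(r['score'],2),np.round(r['pixel']),m.sum(),np.median(q,0).round(4),q.min(0).round(3),q.max(0).round(3))
np.savez(tag,C=C,p=p,M=M)
# everything in tool frame: slices by height above bench
W=C@M.T+p; 
for lo,hi in [(.05,.055),(.055,.06),(.06,.065),(.065,.07),(.07,.075),(.075,.08),(.08,.085),(.085,.09)]:
    s=C[(W[...,2]>lo)&(W[...,2]<hi)&(abs(C[...,1]-.05)<.04)&(abs(C[...,2])<.04)]
    if len(s): print(lo,len(s),s.mean(0).round(4),s.min(0).round(4),s.max(0).round(4))
E
python3 m.py w3
```

```text
Traceback (most recent call last):
  File "m.py", line 5, in <module>
    print(o['t'],p.round(4),o['contact_force'].round(1),o['opening'].round(4),M.round(3).tolist())
                                                        ^^^^^^^^^^^^^^^^^^
AttributeError: 'float' object has no attribute 'round'
```

```bash
sed -i "s/o\['opening'\].round(4)/o['opening']/" m.py; python3 m.py w3
```

```text
5.7 [0.6147 0.0164 0.1363] [ 0.3  0.6 -0.8] 0.022557655485075042 [[-0.001, -0.974, 0.226], [0.0, 0.226, 0.974], [-1.0, 0.001, 0.0]]
cap_mid 0.67 [377. 431.] 159 [ 0.0324 -0.1068  0.0804] [-0.055 -0.11   0.039] [ 0.132 -0.011  0.087]
cap_mid 0.56 [261. 321.] 4880 [-0.0077  0.0052  0.0009] [-0.021 -0.123 -0.032] [0.135 0.019 0.033]
cap_mid 0.44 [217. 322.] 430 [0.026  0.0145 0.0012] [ 0.024  0.    -0.02 ] [0.029 0.019 0.022]
axle_tip 0.76 [256. 196.] 7204 [ 0.1163 -0.0492 -0.1054] [ 0.059 -0.11  -0.174] [ 0.134 -0.012 -0.061]
axle_tip 0.72 [  4. 320.] 329 [0.1216 0.1459 0.0013] [ 0.116  0.142 -0.01 ] [0.135 0.152 0.022]
axle_tip 0.65 [86.  2.] 325 [ 0.1294  0.0895 -0.2552] [ 0.122  0.079 -0.262] [ 0.134  0.112 -0.253]
axle_roller 0.9 [271. 187.] 2943 [ 0.0926 -0.0565 -0.1081] [-0.037 -0.092 -0.142] [ 0.117  0.012 -0.032]
axle_roller 0.68 [145. 319.] 5584 [0.0799 0.0469 0.0027] [ 0.054  0.006 -0.032] [0.119 0.075 0.038]
0.05 13 [ 0.0831  0.0535 -0.002 ] [ 0.0814  0.0213 -0.0133] [0.0855 0.0668 0.0131]
0.055 3373 [0.0793 0.0442 0.0031] [ 0.0765  0.0199 -0.0205] [0.0814 0.0669 0.0265]
0.06 12 [0.0743 0.0474 0.0024] [ 0.0723  0.0452 -0.0014] [0.0763 0.0482 0.0068]
0.065 12 [0.0694 0.0474 0.0035] [ 0.0669  0.0452 -0.0014] [0.0711 0.0484 0.0073]
0.07 19 [0.0638 0.0469 0.0028] [ 0.0616  0.0445 -0.0013] [0.0663 0.0483 0.0077]
0.075 41 [0.0589 0.0461 0.0029] [ 0.0566  0.0417 -0.0013] [0.0613 0.048  0.0076]
0.08 142 [0.0531 0.0437 0.0031] [ 0.0514  0.0394 -0.0006] [0.0562 0.0474 0.0068]
0.085 4 [0.0512 0.044  0.0026] [0.0511 0.0432 0.0006] [0.0513 0.045  0.0043]
```

View pics/w3.png

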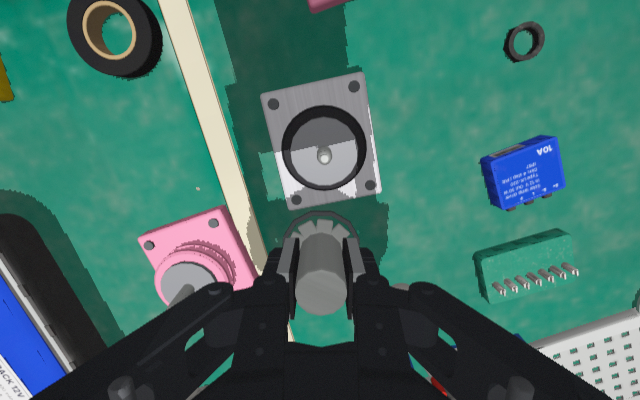

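```bash
python3 - <<'E'
import numpy as np
C=np.load('w3.npz')['C']
near=(abs(C[...,1])<.03)&(abs(C[...,2])<.03)
for lo in np.arange(-.028,.036,.004):
    s=C[near&(C[...,0]>lo)&(C[...,0]<lo+.004)]
    if len(s)>5: print(lo.round(3),len(s),s.mean(0).round(4),s.min(0).round(4),s.max(0).round(4))
n=C[near]; h,e=np.histogram(n[:,0],np.arange(-.03,-.008,.001)); print(h)
x0=e[h.argmax()]; s=n[abs(n[:,0]-x0-.0005)<.0012]; s=s[np.hypot(s[:,1]+.003,s[:,2])<.0145]; print('top',x0,len(s),s.mean(0),s.min(0),s.max(0))
for lo in (-.012,-.004,.004):  # circle fit of wall
    s=n[(n[:,0]>lo)&(n[:,0]<lo+.008)&(abs(n[:,2])<.009)&(n[:,1]>0)]
    A=np.c_[2*s[:,1:],np.ones(len(s))]; r=np.linalg.lstsq(A,(s[:,1:]**2).sum(1),rcond=None)[0]; rr=np.sqrt(r[2]+r[0]**2+r[1]**2); print(lo,len(s),r[:2],rr, (s[:,1]-np.sqrt(.012**2-np.clip(s[:,2]-.001,-.011,.011)**2)).mean())
E
```

```text
-0.028 620 [-0.0253  0.003   0.0012] [-0.028  -0.0114 -0.0223] [-0.024   0.0119  0.0292]
-0.024 303 [-0.0222  0.0059  0.0008] [-0.024  -0.012  -0.0168] [-0.02    0.0115  0.0188]
-0.02 2289 [-0.018  -0.0012  0.0009] [-0.02   -0.015  -0.0238] [-0.016   0.0117  0.0257]
-0.016 539 [-0.014   0.0072  0.001 ] [-0.016  -0.0101 -0.024 ] [-0.012   0.0113  0.0257]
-0.012 472 [-0.0101  0.0073  0.0013] [-0.012  -0.0117 -0.0238] [-0.008   0.0116  0.0257]
-0.008 441 [-0.0061  0.0075  0.0009] [-0.008  -0.     -0.0239] [-0.004   0.0114  0.0258]
-0.004 411 [-0.002   0.0071  0.0008] [-0.004  -0.0008 -0.0239] [-0.      0.0113  0.0256]
0.0 372 [0.0019 0.0076 0.0014] [ 0.     -0.0001 -0.0239] [0.004  0.0115 0.0258]
0.004 307 [0.0058 0.0072 0.0004] [ 0.004  -0.0014 -0.023 ] [0.008  0.0112 0.0239]
0.008 161 [0.0099 0.0062 0.0009] [ 0.008  -0.001  -0.0169] [0.012  0.0105 0.0178]
0.012 139 [0.0139 0.006  0.0012] [ 0.0121 -0.0008 -0.0103] [0.0159 0.0085 0.0123]
0.016 161 [0.0184 0.0071 0.0004] [ 0.016  -0.0007 -0.0103] [0.02   0.0156 0.0127]
0.02 751 [0.0211 0.0092 0.001 ] [ 0.02   -0.0012 -0.016 ] [0.0238 0.0159 0.0166]
0.024 474 [0.026 0.012 0.001] [ 0.0241 -0.0026 -0.0205] [0.028  0.0187 0.0229]
0.028 27 [ 0.0285  0.0157 -0.0008] [ 0.028   0.0039 -0.0176] [0.0295 0.0184 0.0218]
[ 113   61   69   49  188  314  102   75   66   60  159 1008  907  215
  131  140  132  136  133  115  113]
top -0.01899999999999999 1786 [-0.01817678 -0.0028119   0.00085239] [-0.01969651 -0.0150026  -0.01040358] [-0.0173005   0.00879333  0.0122372 ]
-0.012 333 [-0.00299165  0.00090111] 0.011137731963716821 -0.003965797572303169
-0.004 280 [-0.00308035  0.00097118] 0.01125258418174852 -0.003929868405917251
0.004 232 [-0.0030219   0.00089425] 0.011213045065520573 -0.003910843376334407
```

Measured in the tool frame: axle at y 43.5, z 3.0 mm; cap axis at y −3.1, z 0.9 mm, upright. The foot is 23.6 mm ahead of the TCP, and the hub face is about 57 mm above the bench. In the picture the bare axle on the aluminium plate is at pixel (155,324) and the cap is in the jaws at (265,322). Next I shift across, check the measured pose, then lower.

Request:
{"fn": "move_arm", "kwargs": {
  "increments": [
    [[0,0.05,0.0025,0],[0,0.06,0.003,0],[0,0.05,0.003,0],[0,0.026,0,0],[0,0,0,0],[0,0,0,0],[0,0,0,0]]
  ]
}}

```text
t: 6.48
tool_pos: [0.5702, 0.0303, 0.1366]
tool_rot: [-1.042, 1.307, 1.041]
contact_force: [-0.4, 0.2, -1.6]
opening: 0.0222
```

```bash
python3 - <<'E'
from h import *
o=ctrl.get_obs();M=R.from_rotvec(o['tool_rot']).as_matrix();p=np.array(o['tool_pos']);print(p)
im=shot('wrist','w4.png'); print(ctrl.get_obs()['tool_pos']); C=(cloud(im)-p)@M
def fit(n,r,c0):
    # outer edge by angle, in plane y,z
    a=np.degrees(np.arctan2(n[:,2]-c0[1],n[:,1]-c0[0])); d=np.hypot(n[:,1]-c0[0],n[:,2]-c0[1]); E=[]
    for b in range(-75,75,5):
        k=(a>=b)&(a<b+5)
        if k.sum()>3: E.append(n[k][d[k].argmax(),1:])
    E=np.array(E)
    from scipy.optimize import least_squares
    f=least_squares(lambda c:np.hypot(E[:,0]-c[0],E[:,1]-c[1])-c[2],[*c0,r],loss='soft_l1',f_scale=.0005); return f.x.round(4),len(E)
for name,D,c0 in (('w3',np.load('w3.npz')['C'],(.0435,.003)),('w4',C,(-.003,.001))):
    n=D[(abs(D[...,0]-.0793)<.0025)&(np.hypot(D[...,1]-c0[0],D[...,2]-c0[1])<.027)]
    print(name,len(n),n.mean(0).round(4),n.min(0).round(4),n.max(0).round(4),fit(n,.0235,c0))
E
```

```text
[0.5701735  0.03025342 0.13662075]
[0.57026545 0.03011662 0.13661154]
w3 3375 [0.0793 0.0442 0.0031] [ 0.077   0.0199 -0.0205] [0.0817 0.0669 0.0265] (array([0.0433, 0.0031, 0.0236]), 30)
w4 1741 [ 0.0795  0.0057 -0.0005] [ 0.0774 -0.0177 -0.024 ] [0.0817 0.0209 0.0232] (array([-0.0026, -0.0002,  0.0234]), 30)
```

The hub fit agrees with the pose reading, about 1.1 mm off in tool z. I'll correct that and lower to 10 mm below the tip.

Request:
{"fn": "move_arm", "kwargs": {
  "increments": [
    [[0,0.002,-0.0045,0],[0,0,0,0],[0.03,0,0,0],[0.04,0,0,0],[0.03,0,0,0],[0.02,0,0,0],[0.02,0,0,0],[0.017,0,0,0],[0,0,0,0],[0,0,0,0]]
  ]
}}

```text
t: 7.37
tool_pos: [0.5689, 0.0291, 0.0968]
tool_rot: [-1.041, 1.308, 1.042]
contact_force: [0.8, -0.3, -1.1]
opening: 0.0223
```

Started on the axle without contact, about 10 mm below the tip. Now I push slowly and watch the force.

Request:
{"fn": "move_arm", "kwargs": {
  "increments": [
    [[0.008,0,0,0],[0.008,0,0,0],[0.008,0,0,0],[0.008,0,0,0],[0.008,0,0,0],[0,0,0,0],[0,0,0,0]]
  ]
}}

```text
t: 7.95
tool_pos: [0.5689, 0.0291, 0.0867]
tool_rot: [-1.041, 1.308, 1.041]
contact_force: [1.6, -0.7, -2.4]
opening: 0.0229
```

Request:
{"fn": "move_arm", "kwargs": {
  "increments": [
    [[0.006,0,0,0],[0.006,0,0,0],[0.004,0,0,0],[0,0,0,0],[0,0,0,0]]
  ]
}}

```text
t: 8.37
tool_pos: [0.5697, 0.0291, 0.0843]
tool_rot: [-1.042, 1.306, 1.04]
contact_force: [-1.2, 0.9, 5.4]
opening: 0.0225
```

```bash
python3 - <<'E'
from h import *
o=ctrl.get_obs();M=R.from_rotvec(o['tool_rot']).as_matrix();p=np.array(o['tool_pos']);print(o['contact_force'])
im=shot('wrist','w5.png'); C=(cloud(im)-p)@M
n=C[np.hypot(C[...,1]+.003,C[...,2]-.001)<.011]; h,e=np.histogram(n[:,0],np.arange(-.04,.0,.001)); k=h.argmax(); print('captop',n[abs(n[:,0]-e[k])<.0015].mean(0))
s=shot('side','s5.png'); c=cv2.imread('pics/s5.png'); u,v=map(int,pix(s,[.569,.029,.06])); c=cv2.resize(c[v-40:v+40,u-40:u+40],(400,400),interpolation=2)
cv2.imwrite('pics/c5.png',np.hstack([cv2.imread('pics/w5.png')[:,120:520],c]))
E
```

```text
[-1.21052958  0.85727335  5.42530615]
captop [-0.01829193 -0.0028041   0.00108247]
```

View pics/c5.png

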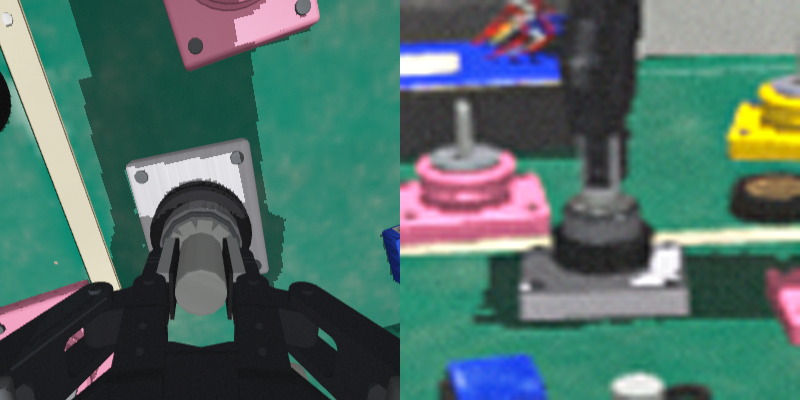

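The cap sits over the axle at (270,200) in the left crop and is not slipping. Drag has begun at 5 N, with the rim about 4 mm above the hub. Continuing in small steps.

Request:
{"fn": "move_arm", "kwargs": {
  "increments": [
    [[0.004,0,0,0],[0.004,0,0,0],[0,0,0,0],[0,0,0,0]]
  ]
}}

```text
t: 8.8
tool_pos: [0.5698, 0.0291, 0.0822]
tool_rot: [-1.042, 1.306, 1.04]
contact_force: [-0.7, 0.3, 5.0]
opening: 0.0225
```

Request:
{"fn": "move_arm", "kwargs": {
  "increments": [
    [[0.004,0,0,0],[0,0,0,0],[0,0,0,0]]
  ]
}}

```text
t: 9.05
tool_pos: [0.5698, 0.0291, 0.0811]
tool_rot: [-1.042, 1.306, 1.04]
contact_force: [0.3, 0.1, 5.4]
opening: 0.0222
```

Request:
{"fn": "move_arm", "kwargs": {
  "increments": [
    [[0.002,0,0,0],[0,0,0,0],[0,0,0,0]]
  ]
}}

```text
t: 9.3
tool_pos: [0.5698, 0.0291, 0.0808]
tool_rot: [-1.042, 1.306, 1.04]
contact_force: [-1.1, 0.6, 7.0]
opening: 0.0223
```

Request:
{"fn": "move_arm", "kwargs": {
  "increments": [
    [[0.002,0,0,0],[0,0,0,0],[0,0,0,0]]
  ]
}}

```text
t: 9.55
tool_pos: [0.5698, 0.0291, 0.0807]
tool_rot: [-1.042, 1.306, 1.04]
contact_force: [-2.2, -0.0, 9.7]
opening: 0.0227
```

Request:
{"fn": "move_arm", "kwargs": {
  "increments": [
    [[0.002,0,0,0],[0,0,0,0],[0,0,0,0]]
  ]
}}

```text
t: 9.8
tool_pos: [0.5699, 0.0291, 0.0806]
tool_rot: [-1.042, 1.306, 1.04]
contact_force: [-3.9, 0.7, 11.2]
opening: 0.0222
```

Request:
{"fn": "move_arm", "kwargs": {
  "increments": [
    [[0.002,0,0,0],[0,0,0,0],[0,0,0,0]]
  ]
}}

```text
t: 10.05
tool_pos: [0.5699, 0.0291, 0.0805]
tool_rot: [-1.042, 1.306, 1.04]
contact_force: [-3.0, 1.1, 12.9]
opening: 0.0226
```

Request:
{"fn": "move_arm", "kwargs": {
  "increments": [
    [[0.002,0,0,0],[0.003,0,0,0],[0,0,0,0],[0,0,0,0]]
  ]
}}

```text
t: 10.38
tool_pos: [0.5701, 0.029, 0.0803]
tool_rot: [-1.042, 1.307, 1.04]
contact_force: [-7.1, 1.1, 19.3]
opening: 0.0226
```

Request:
{"fn": "move_arm", "kwargs": {
  "increments": [
    [[0.002,0,0,0],[0,0,0,0],[0,0,0,0]]
  ]
}}

```text
t: 10.63
tool_pos: [0.5701, 0.0291, 0.0802]
tool_rot: [-1.042, 1.307, 1.04]
contact_force: [-7.3, 1.4, 21.1]
opening: 0.0225
```

Request:
{"fn": "move_arm", "kwargs": {
  "increments": [
    [[0.002,0,0,0],[0,0,0,0],[0,0,0,0],[0,0,0,0]]
  ]
}}

```text
t: 10.97
tool_pos: [0.5702, 0.0291, 0.0801]
tool_rot: [-1.042, 1.307, 1.041]
contact_force: [-9.7, 1.1, 22.2]
opening: 0.0221
```

Request:
{"fn": "move_arm", "kwargs": {
  "increments": [
    [[-0.004,0,0,0],[-0.004,0,0,0],[0,0,0,0]]
  ]
}}

```text
t: 11.22
tool_pos: [0.57, 0.0291, 0.0804]
tool_rot: [-1.042, 1.306, 1.04]
contact_force: [-5.1, 0.6, 13.5]
opening: 0.0226
```

Pressed to 22 N, then eased off. Now I release and rise.

Request:
{"fn": "move_arm", "kwargs": {
  "increments": [
    [[0,0,0,0],[0,0,0,0],[0,0,0,0],[0,0,0,0],[0,0,0,0],[0,0,0,0]]
  ],
  "gripper": 0
}}

```text
t: 11.72
tool_pos: [0.5686, 0.0291, 0.0773]
tool_rot: [-1.041, 1.308, 1.042]
contact_force: [-0.2, -0.3, -0.1]
opening: 0.0852
```

Request:
{"fn": "move_arm", "kwargs": {
  "increments": [
    [[-0.02,0,0,0],[-0.05,0,0,0],[-0.1,0,0,0],[-0.12,0,0,0],[-0.12,0,0,0],[-0.12,0,0,0],[-0.1,0,0,0],[0,0,0,0],[0,0,0,0]]
  ]
}}

```text
t: 12.47
tool_pos: [0.5703, 0.029, 0.2391]
tool_rot: [-1.044, 1.303, 1.037]
contact_force: [-0.7, -0.4, -0.4]
opening: 0.0854
```

```bash
python3 - <<'E'
from h import *
o=ctrl.get_obs();print(o['contact_force'])
im=shot('wrist','w6.png'); W=cloud(im)
a=np.array([.5698,.029]); d=np.hypot(W[...,0]-a[0],W[...,1]-a[1])
n=W[(d<.016)&(W[...,2]>.09)]; print('cap top',len(n),n.mean(0),n.min(0),n.max(0))
for lo,hi in ((.052,.0595),(.0595,.063)):
    q=W[(d<.03)&(W[...,2]>lo)&(W[...,2]<hi)]; print(lo,len(q),q.mean(0),q.min(0),q.max(0))
for t in ('cap_mid','sample'):
  for r in ctrl.trace('wrist',t)[:2]: q=W[r['region']]; print(t,r['score'],r['pixel'],np.median(q,0),q.max(0))
s=shot('side','s6.png'); c=cv2.imread('pics/s6.png'); u,v=map(int,pix(s,[.569,.029,.06])); c=cv2.resize(c[v-40:v+40,u-40:u+40],(400,400),interpolation=2)
cv2.imwrite('pics/c6.png',np.hstack([cv2.imread('pics/w6.png')[:,120:520],c]))
E
```

```text
[-0.65273936 -0.37587039 -0.39514387]
cap top 5915 [0.56081303 0.03133292 0.29146945] [0.55573625 0.01787469 0.09001719] [0.58403878 0.04393238 0.31890166]
0.052 428 [0.56478422 0.03141427 0.05757123] [0.54924935 0.00538248 0.05218709] [0.59614425 0.05290633 0.05949906]
0.0595 464 [0.56768727 0.03040631 0.06031314] [0.55082523 0.00704086 0.05950037] [0.59294329 0.05159283 0.06271729]
cap_mid 0.56 [181.8, 319.1] [0.56815342 0.03057288 0.06188019] [0.59231021 0.0513671  0.36858147]
sample 0.64 [93.3, 610.3] [0.5558277  0.35493839 0.01951538] [0.62701496 0.40964733 0.36858147]
```

View pics/c6.png

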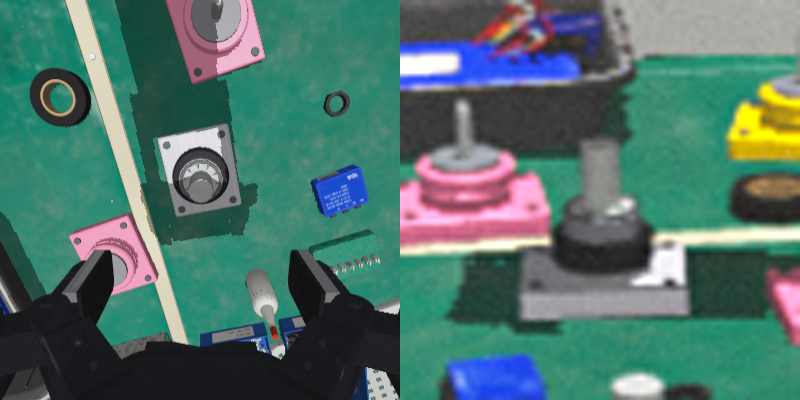

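The cap stands upright on the axle at (175,200), looking like the finished sample. The rim top measures 60.3 mm, so the foot is at about 57.3 mm, on the hub face. Handing in.

```bash
python3 -c "
from station import ctrl
print(ctrl.finish_job())"
```

```text
the job is handed in; nothing more can be done
None
```

The cap is pressed home on the bare axle of the aluminium and black-roller fixture, and the job was handed in at about 12.6 s of the 42 s. No verdict came back.

- **Fit:** I centred the cap against the hub with the wrist camera, correcting by about 1 mm, and started it about 10 mm below the tip without contact.
- **Press:** Drag began at about 5 N. The force rose steeply at the hub, at about 57 mm above the bench, and I pressed to 22 N in all. I then eased off, released and withdrew.
- **Last checks:** The rim's top measures about 60.3 mm, which puts the foot at about 57.3 mm. That is on the hub face and roughly 26 mm below the axle tip. In the last pictures the cap stands upright, the gripper is clear, and no bystander in view looks displaced, though I did not measure them.
- **Checks that disagreed or failed:**
  - A sideways force of up to 10 N built up during the press and was gone after release.
  - The final cap-top measurement was spoiled by gripper pixels, so the final seating rests on the rim height and the pictures.
  - I never read the collar joint itself.

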